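# Lock the bayonet cap on the cutting-fluid tank

## Robot

A 6-joint arm with a two-finger parallel gripper is mounted at the origin on a cart in front of the work surface, level with it; the furniture and walls round the work are solid. World frame = base frame: x ahead of the robot, y to its left, z up, the work surface at z = 0. Lengths are in m, angles in degrees, forces in N, time in s.
With the tool pointing down it reaches from about 0.275 to 0.75 m from the base axis. Payload 10.2 kg.
Tool frame: the origin (TCP) lies midway between the tips of the shut fingers; the grasp point (between the pads) lies 19 mm behind it (manip.grip_depth is the distance from the TCP to the grasp point, in m); z points along the fingers, y is the line along which they close (so a half turn about z gives the same grasp; the last joint's range is limited). The gripper opens to 88 mm and grips with 3 to 60 N. Pads are 18 mm wide; open, the fingers measure 123 mm over their backs; the gripper's body (75 mm by 187 mm) begins 45 mm behind the grasp point.
Start: joints at [54.122, 17.928, 85.812, -0, 76.261, -12.8], TCP at [0.206, 0.483, 0.214] pointing down, gripper open.
Joint ranges: [-168.41, 168.41], [-55.51, 124.54], [10.69, 146.95], [-70.63, 250.63], [1, 178], [-165.06, 165.06]. Speed limits (degrees/s): [136.94, 136.94, 172.46, 180, 180, 180].

## Interface

Orientations are given as [roll, pitch, yaw] about the fixed x, y, z axes, in that order (R = Rz(yaw) Ry(pitch) Rx(roll)).
In Python, from cell import manip, camera, order, recognise, cut_out gives the robot as it stands.
- The arm moves only by the tool step_arm, never from a script. Its argument "deltas" is a list of rows, each an object with "linear": the shift along the tool's x, y, z in units of 40 mm (1.0 is 40 mm), a list of three; "spin": the turn about the tool's z in units of 5 degrees (1.0 is 5 degrees); "gripper": the finger opening in mm, from 0 to 88.1. In form: [{"linear": [tx, ty, tz], "spin": spin, "gripper": gripper}, ...]. A call has 1 to 8 rows; each row is the pose to reach, as a shift and turn from the pose commanded when the call began, along the tool's axes at that moment; what a row does not reach only later rows make up. A row lasts 1/10 s, in which the tool goes at most 50 mm and 8.59 degrees, less where a joint would pass 70% of its speed; a pose out of reach is approached as far as the arm can. A call with a gripper value outside its range is refused whole. The fingers move at their own pace and stop on an object; "newtons" is the grip in N (left out, the last holds). Time passes only in rows, so rows that repeat a pose let the fingers close. It gives the time, the measured TCP pose, the force, the opening and the grip force at its end, in the units of the state.
- manip.get_state(): the state, without advancing time (a new reading comes with each control period).
- camera(name): name is "scene" or "top" or "wrist"; returns a dict with "color" (480x640x3 uint8, red, green, blue), "z_map" (480x640 float32, m along the optical axis (not along the pixel's ray), 0 where there is no reading), "fx", "fy", "cx", "cy" (pixels), "rvec" (rotation vector, rad) and "tvec" (3), from world to camera coordinates, as OpenCV has them. Camera axes: x right, y down, z forward; pixel columns grow to the right and rows downward; lengths in m; the calibration is good to about 2 mm. A picture is of the moment at which its call begins.
- order.close_job(): hands the job in; it is judged then, once.
Trained networks look in a picture, given as the dict that the camera call returned (one of the last four; its "shot" number tells which), for a name from the list of things; names that differ only in an ending like _2 or _b are one class to them, and where a whole thing is asked for, a point or a joint stands for the part that bears it (a point fixed in the world has none). Each returns a list of dicts, best first, with "score" (0 to 1); they miss things now and then, are a little off and sometimes report something else, mostly with a low value. They report only what shows in the picture. A call takes as long as a camera call. They do not tell look-alikes from the thing itself.
- recognise(picture, thing): "xy" ([column, row] in pixels, amid what is visible of it).
- cut_out(picture, thing): "pixels" (480x640 bool, what is visible of it) and "xy" ([column, row] in pixels, amid what is visible of it).
The state is a dict: "clock": time; "joints": joint angles; "qd": joint speeds; "tau": joint torques, N m; "ee_pos": TCP position; "eef_rot": TCP orientation; "ft_force": force on the tool from outside, world axes, zero at the start; "moment": the same for the moment, N m; "opening": finger opening in m; "finger_force": force on a finger pad.
Only numpy, scipy, OpenCV 4.12 (cv2) and the standard library are available. Lean on these libraries where they do the work, as an engineer would, in place of code of your own. Each camera call takes 0.05 s, during which the arm holds its last target. There are 200 camera calls.

## Task

Close the cutting-fluid tank on the bench: set the bayonet filler cap on the tank's filler neck with its two lugs in the two slots, press it down against its spring, turn it clockwise (seen from above) about a quarter turn to the stop, and let go so that it springs up into its lock and stays. Leave the other things on the bench where they lie.

Things in the scene. Friction and masses are not known exactly. Their poses are not given: they have to be found in the camera images.
- filler_cap: Loose aluminium bayonet cap, 0.22 kg, 67.5 mm high, upright on the bench, any yaw. Origin: centre of its foot's underside; z up; x along the grip bar and through both lugs (half a turn is the same). Steel spigot 42 mm across, its lowest 7 mm tapering to 36 mm; fluted head 80 mm across from 15.5 mm (skirt edge; hollow to 27.5 mm, inside 74 mm across) to 41.5 mm above the origin.
- cap_grip (a point): Middle of the cap's straight grip bar, on the cap's axis 54.5 mm above its origin. The bar is 62 mm long (along cap x), 16 mm wide (cap y) and stands from 41.5 to 67.5 mm above the origin; grip it across its width from above. Axes as the cap's.
- cap_lug (a point): Tip of one of the cap's two equal lugs (the other is on the far side of the axis): 27.5 mm from the axis along cap +x, 10.5 mm above the cap's origin. A lug is 5 mm high (8 to 13 mm above the origin) and 13.5 mm wide along cap y. Axes as the cap's.
- cap_seal (a joint): How far (m) the sprung rubber sealing ring under the cap's head is pressed in: 0 free, 0.010 at its end. Free, its underside is 13.5 mm above the cap's origin. It takes 2.1 N to start and 0.7 N more per mm, so about 9 N at the end.
- filler_neck: Steel filler neck fixed on the tank. Origin: centre of its rim (top face), 143 mm above the bench; z up; x through the two slots, half a turn apart, in the lip (half a turn is the same). 68 mm outside, 32 mm high, 60 mm bore; the lip leaves a 46 mm round mouth. With lugs in the slots the sealing ring meets the rim when the cap's origin is 13.5 mm below it; there the cap cannot turn yet.
- neck_slot (a point): Middle of one of the two slots in the lip, at rim height, 27 mm from the neck's axis along neck +x. Each slot is 48 degrees wide: 8 degrees of play either way for a lug. Press the cap until its origin is 21 to 23.5 mm below the rim (7.5 to 9 N; 23.5 is the end): the lugs are then under the lip and turn clockwise from above (negative yaw); anticlockwise is blocked.
- neck_pocket (a point): Middle of the locking pocket's roof under the lip, 80 degrees clockwise from the slot, 4.5 mm below the rim; one for each lug. It is 3.5 mm deep, has 6 degrees of play either way and a hard stop at its far end. Let go here and the spring lifts the lugs into the pockets: the cap's origin rests 17.5 mm below the rim and it cannot turn back. Let go elsewhere, it is not locked.
- tank: Fixed cutting-fluid tank: grey steel box 130 mm (x) by 170 mm (y), steel top plate 111 mm above the bench; origin on the bench under its centre, z up. The neck stands at x = -14, y = +30 mm, its slot line turned -10 degrees from the tank's x, so the locked grip bar lies along the tank's long side (y). A brass plug, a brass vent and a wire handle on top are all lower than the rim.
- adjustable_wrench: Bystander: steel adjustable wrench, 212 mm long, 12 mm thick, lying between the robot and the cap; origin under its middle.
- grease_tin: Bystander: round tin, 68 mm in diameter, 53 mm high, left of the cap and tank; origin under its centre.
- tape_measure: Bystander: tape measure, 39 x 83 x 66 mm, at the left of the bench; origin under its middle.
- spanner: Bystander: steel combination spanner, 179 mm long, 8 mm thick, lying left of the cap; origin under its middle.
Things that resemble listed ones, but are neither listed nor needed, are in the scene too. There is more than one size of the filler_cap; the one meant has the size given above.

How it is judged:
By the outcome, as a careful person would: the job done as asked, in the order asked, and still so for the second after the job is handed in, with the robot touching nothing.
It also fails if it takes over 45 s, if anything falls off the work surface, if the arm or the gripper's body presses on something with over 40 N, if the wrist force passes 120 N, or if a joint passes its speed limit or range.

## Working session

There is one attempt and no reset: what is moved stays moved. The work goes in short steps, Python scripts to look and compute and a tool call to move; the robot and the scene stay as the last step left them, time stands still between calls to the robot, and variables do not carry over. Pictures are saved under pics/ and viewed, at most 10 in all, crops included, and the job is handed in when it is done.

Besides the shell and the picture viewer there is one more tool, called by a JSON object that holds its "name" and its "arguments", one argument or row to a line. step_arm: Moves the arm, as the interface text tells. Its arguments: {"type":"object","properties":{"deltas":{"type":"array","items":{"type":"object","properties":{"linear":{"type":"array","items":{"type":"number"}},"spin":{"type":"number"},"gripper":{"type":"number"}}}},"newtons":{"type":"number"}},"required":["deltas"]}

```bash
ls; mkdir -p pics
cat > h.py <<'E'
import numpy as np, cv2
from cell import manip, camera, order, recognise, cut_out
def world(p, px=None):
    R=cv2.Rodrigues(np.array(p["rvec"],float))[0]; t=np.array(p["tvec"],float).ravel()
    z=p["z_map"]; v,u=np.mgrid[0:480,0:640]
    c=np.stack([(u-p["cx"])/p["fx"]*z,(v-p["cy"])/p["fy"]*z,z],-1)
    w=(c-t)@R
    w[z==0]=np.nan
    return w
def save(p,n): cv2.imwrite("pics/"+n,p["color"][:,:,::-1])
E
python3 - <<'E'
from h import *
s=manip.get_state(); print({k:np.round(v,3) for k,v in s.items()})
for n in ("top","scene"):
    p=camera(n); save(p,n+"1.png"); w=world(p)
    for th in ("filler_cap","filler_neck","cap_grip","tank","neck_slot","cap_lug","adjustable_wrench","grease_tin","spanner","tape_measure"):
        for r in cut_out(p,th)[:4]:
            m=r["pixels"]; q=w[m]; q=q[~np.isnan(q[:,0])]
            if len(q): print(n,th,round(r["score"],2),np.round(r["xy"]),m.sum(),"med",np.round(np.median(q,0),3),"lo",np.round(np.percentile(q,2,axis=0),3),"hi",np.round(np.percentile(q,98,axis=0),3))
E
```

```text
pics
{'clock': np.float64(0.0), 'joints': array([ 5.4121e+01,  1.7958e+01,  8.5854e+01,  1.0000e-03,  7.6261e+01,
       -1.2801e+01]), 'qd': array([ 0.019, -0.019,  0.021,  0.135, -0.023,  0.003]), 'tau': array([-1.0000e-03, -4.0221e+01, -2.5228e+01,  6.9000e-02,  3.5000e-02,
       -0.0000e+00]), 'ee_pos': array([0.206, 0.483, 0.213]), 'eef_rot': array([-1.79930e+02, -1.70000e-02,  1.56922e+02]), 'ft_force': array([-0.135, -0.161, -0.453]), 'moment': array([-0.018, -0.01 ,  0.019]), 'finger_force': np.float64(0.0), 'opening': np.float64(0.088)}
top filler_cap 0.9 [417. 154.] 371 med [0.635 0.081 0.032] lo [ 0.557  0.048 -0.001] hi [0.658 0.121 0.233]
top filler_cap 0.66 [288. 269.] 1128 med [0.384 0.354 0.042] lo [0.351 0.318 0.03 ] hi [0.423 0.39  0.07 ]
top filler_neck 0.81 [312. 165.] 1493 med [0.581 0.305 0.119] lo [0.542 0.266 0.114] hi [0.617 0.345 0.145]
top cap_grip 0.88 [416. 155.] 316 med [0.634 0.079 0.032] lo [0.619 0.05  0.025] hi [0.651 0.104 0.052]
top cap_grip 0.87 [288. 270.] 1141 med [0.386 0.352 0.041] lo [0.351 0.318 0.005] hi [0.425 0.39  0.07 ]
top tank 0.61 [
[... 1741 characters left out ...]
.121] lo [0.547 0.271 0.112] hi [0.629 0.345 0.145]
scene cap_lug 0.68 [354. 262.] 921 med [0.402 0.36  0.042] lo [0.358 0.317 0.017] hi [0.431 0.391 0.069]
scene cap_lug 0.67 [203. 263.] 452 med [0.635 0.082 0.032] lo [0.608 0.053 0.016] hi [0.659 0.104 0.052]
scene adjustable_wrench 0.66 [347. 231.] 766 med [0.31  0.267 0.011] lo [0.235 0.199 0.002] hi [0.363 0.361 0.015]
scene grease_tin 0.58 [372. 310.] 1024 med [0.482 0.477 0.052] lo [0.441 0.443 0.002] hi [0.505 0.504 0.056]
scene spanner 0.73 [378. 289.] 273 med [0.407 0.433 0.007] lo [0.355 0.418 0.001] hi [0.524 0.452 0.011]
scene tape_measure 0.65 [396. 306.] 552 med [0.441 0.511 0.058] lo [0.408 0.481 0.014] hi [0.458 0.531 0.067]
```

```bash
cat > m.py <<'E'
from h import *
W=[];
for n in ("top","scene"):
    p=camera(n); w=world(p).reshape(-1,3); w=w[~np.isnan(w[:,0])]
    near=lambda c,r:np.hypot(w[:,0]-c[0],w[:,1]-c[1])<r
    def rect(q):
        q=q[:,:2].astype(np.float32); r=cv2.minAreaRect(q*1000); return np.round(r[0],1),np.round(r[1],1),round(r[2],1)
    b=w[near((.388,.354),.05)&(w[:,2]>.062)&(w[:,2]<.075)]
    d=b[:,:2]-b[:,:2].mean(0); e=np.linalg.svd(d,full_matrices=0)[2][0]
    print(n,"bar",len(b),b.mean(0).round(4),"yaw",np.degrees(np.arctan2(e[1],e[0])).round(1),rect(b))
    h=w[near((.388,.354),.055)&(w[:,2]>.037)&(w[:,2]<.046)]; print("head",len(h),rect(h),cv2.minEnclosingCircle((h[:,:2]*1000).astype(np.float32)))
    k=w[near((.581,.306),.05)&(w[:,2]>.138)&(w[:,2]<.148)]; print("rim",len(k),k.mean(0),cv2.minEnclosingCircle((k[:,:2]*1000).astype(np.float32)))
    t=w[near((.6,.27),.14)&(w[:,2]>.107)&(w[:,2]<.1145)]; print("tank",len(t),rect(t))
E
python3 m.py
python3 - <<'E'
import cv2
for n,(x,y) in (("top1",(200,110)),("scene1",(160,180))):
    i=cv2.imread(f"pics/{n}.png")[y:y+220,x:x+260]; cv2.imwrite(f"pics/{n}c.png",cv2.resize(i,None,fx=2.7,fy=2.7,interpolation=2))
E
```

```text
top bar 218 [0.3878 0.3536 0.0669] yaw 71.4 (array([388.1, 354.1]), array([60.7, 15.9]), 71.3)
head 794 (array([388.1, 353.9]), array([77., 78.]), 67.3) ((388.0867004394531, 354.4634094238281), 39.86256408691406)
rim 449 [0.5836355  0.30459469 0.14242356] ((583.6151733398438, 304.3830261230469), 34.59967803955078)
tank 3418 (array([596.8, 267.4]), array([190.7, 136.7]), 88.7)
scene bar 154 [0.3934 0.3534 0.067 ] yaw 71.3 (array([392., 353.]), array([60.1, 16.8]), 72.1)
head 482 (array([393.4, 354.2]), array([74.9, 78.2]), 58.1) ((392.5196838378906, 352.49859619140625), 40.105125427246094)
rim 411 [0.58822397 0.30426215 0.14284121] ((586.3599853515625, 302.9041442871094), 35.47511672973633)
tank 2633 (array([585.2, 249.2]), array([225.7, 166.4]), 88.2)
```

View pics/top1.png

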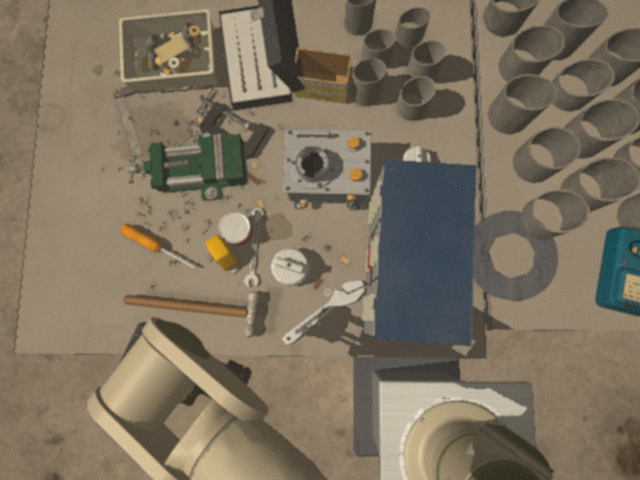

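View pics/top1c.png

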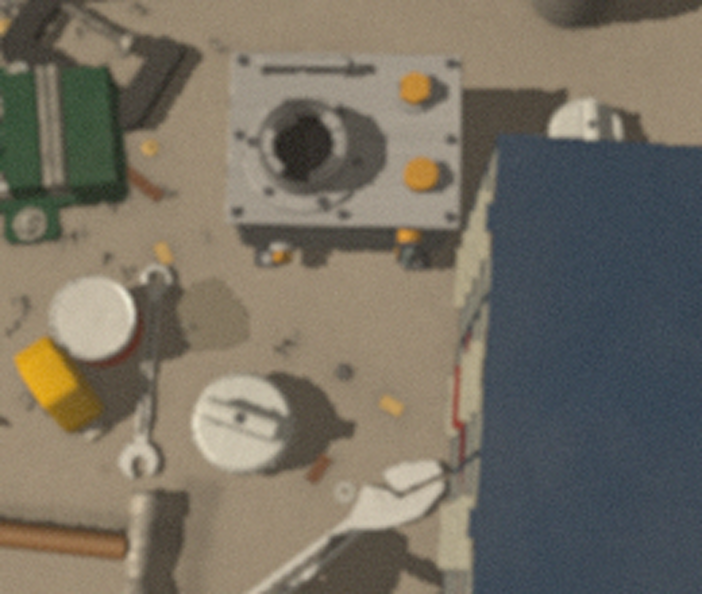

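```bash
cat >> h.py <<'E'
from scipy.spatial.transform import Rotation as Ro
def go(pos=None,yaw=None):
    "delta to a target, from the measured pose"
    s=manip.get_state(); e=np.array(s["ee_pos"]); y=s["eef_rot"][2]
    R=Ro.from_euler("xyz",s["eef_rot"],degrees=True).as_matrix()
    d=R.T@(np.array(pos)-e); sp=-(((yaw-y)+180)%360-180)
    print("at",e.round(4),"rpy",np.round(s["eef_rot"],2),"linear",(d/.04).round(3),"spin",round(sp/5,2))
E
python3 - <<'E'
from h import *
p=camera("top"); w=world(p); 
q=camera("scene"); w2=np.vstack([w.reshape(-1,3),world(q).reshape(-1,3)]); w2=w2[~np.isnan(w2[:,0])]
print("max height (cm) grid; rows x .25...75, cols y .6..0")
for x in np.arange(.25,.8,.05):
    print(round(x,2),[int(100*np.nan_to_num(np.max(w2[(abs(w2[:,0]-x)<.025)&(abs(w2[:,1]-y)<.025),2],initial=-.01))) for y in np.arange(.6,-.01,-.05)])
k=w2[(w2[:,2]>.2)&(w2[:,0]>.2)&(w2[:,1]<.25)&(w2[:,0]<.9)]; print(np.percentile(k,[1,50,99],axis=0).round(3), k[:,1].max())
c=camera("wrist"); R=cv2.Rodrigues(np.array(c["rvec"]))[0]; pos=-R.T@np.array(c["tvec"]).ravel(); s=manip.get_state()
T=Ro.from_euler("xyz",s["eef_rot"],degrees=True).as_matrix(); print("cam in tool",T.T@(pos-s["ee_pos"]),"axis",T.T@R[2],c["fx"])
go((.388,.354,.16),251.3); go((.388,.354,.16),71.3)
E
```

```text
max height (cm) grid; rows x .25...75, cols y .6..0
0.25 [34, 34, 53, 54, 54, 1, 1, 0, 23, 23, 23, 23, 0]
0.3 [3, 33, 51, 51, 2, 0, 1, 1, 23, 23, 23, 23, 23]
0.35 [0, 0, 0, 3, 4, 6, 4, 1, 23, 23, 23, 23, 23]
0.4 [2, 6, 6, 4, 7, 7, 6, 0, 23, 23, 23, 23, 23]
0.45 [1, 6, 6, 5, 2, 4, 1, 1, 23, 23, 23, 23, 23]
0.5 [1, 1, 5, 5, 1, 3, 3, 9, 23, 23, 23, 23, 23]
0.55 [4, 6, 7, 5, 0, 14, 14, 14, 19, 23, 23, 23, 23]
0.6 [5, 7, 7, 6, 0, 14, 14, 14, 13, 0, 5, 5, 0]
0.65 [4, 7, 7, 6, 0, 13, 13, 13, 13, 0, 5, 5, 0]
0.7 [1, 3, 6, 6, 2, 1, 0, 0, 0, 0, 0, 0, 0]
0.75 [1, 2, 4, 4, 18, 18, 0, 10, 12, 12, 8, 10, 0]
[[0.244 0.015 0.203]
 [0.403 0.107 0.231]
 [0.56  0.189 0.235]] 0.19654283992423682
cam in tool [ 7.15895328e-02 -8.06253010e-05 -1.70886367e-01] axis [-2.78259637e-01 -8.59348149e-04  9.60505511e-01] 366.1592650544359
at [0.2058 0.483  0.2138] rpy [-180.     -0.    156.92] linear [-5.454 -1.18   1.345] spin -18.88
at [0.2058 0.483  0.2138] rpy [-180.     -0.    156.92] linear [-5.454 -1.18   1.345] spin 17.12
```

View pics/scene1.png

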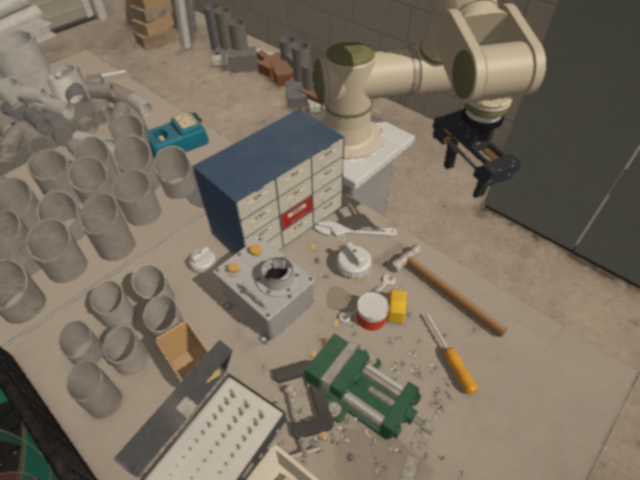

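{"name": "step_arm", "arguments": {
  "deltas": [
    {"linear":[-0.6,-0.1,0.1],"spin":-1,"gripper":88},
    {"linear":[-1.6,-0.3,0.3],"spin":-2.7,"gripper":88},
    {"linear":[-2.7,-0.6,0.6],"spin":-4.4,"gripper":88},
    {"linear":[-3.8,-0.8,0.9],"spin":-6.1,"gripper":88},
    {"linear":[-4.7,-1.0,1.1],"spin":-7.8,"gripper":88},
    {"linear":[-5.3,-1.1,1.3],"spin":-9.5,"gripper":88},
    {"linear":[-5.45,-1.18,1.35],"spin":-11.2,"gripper":88},
    {"linear":[-5.45,-1.18,1.35],"spin":-12.9,"gripper":88}
  ]
}}

```text
clock: 2.15
ee_pos: [0.3887, 0.353, 0.1593]
eef_rot: [180.0, -0.1, -140.1]
ft_force: [-0.3, 0.1, 0.4]
opening: 0.0879
finger_force: 0.0
```

{"name": "step_arm", "arguments": {
  "deltas": [
    {"linear":[0,0,0],"spin":-1.6,"gripper":88},
    {"linear":[0,0,0],"spin":-3.2,"gripper":88},
    {"linear":[0,0,0],"spin":-4.7,"gripper":88},
    {"linear":[0,0,0],"spin":-5.7,"gripper":88},
    {"linear":[0,0,0],"spin":-5.98,"gripper":88},
    {"linear":[0,0,0],"spin":-5.98,"gripper":88},
    {"linear":[0,0,0],"spin":-5.98,"gripper":88}
  ]
}}

```text
clock: 2.85
ee_pos: [0.3879, 0.3541, 0.1598]
eef_rot: [180.0, -0.0, -110.5]
ft_force: [-1.2, 0.1, -0.5]
opening: 0.088
finger_force: 0.0
```

```bash
cat > c.py <<'E'
from h import *
import sys
p=camera("wrist"); save(p,sys.argv[1]+".png"); w=world(p).reshape(-1,3); w=w[~np.isnan(w[:,0])]
s=manip.get_state(); print(s["clock"],s["joints"])
near=np.hypot(w[:,0]-.388,w[:,1]-.354)<.055
b=w[near&(w[:,2]>.062)&(w[:,2]<.075)]
r=cv2.minAreaRect((b[:,:2]*1000).astype(np.float32)); d=b[:,:2]-b[:,:2].mean(0); e=np.linalg.svd(d,full_matrices=0)[2][0]
print("bar",len(b),np.median(b,0).round(4),np.degrees(np.arctan2(e[1],e[0])),r)
h=w[near&(w[:,2]>.037)&(w[:,2]<.046)]; print("head",len(h),np.median(h[:,2]),cv2.minEnclosingCircle((h[:,:2]*1000).astype(np.float32)))
go((.388,.354,.045),251.3)
E
python3 c.py wrist1
```

```text
2.9 [ 2.96013436e+01  2.07121456e+01  9.03491191e+01 -1.52087256e-03
  6.89378829e+01 -1.29916447e+02]
bar 1663 [0.3894 0.3494 0.0671] 70.99315956768208 ((390.1956787109375, 351.684814453125), (62.16473388671875, 16.021100997924805), 71.03706359863281)
head 5320 0.04137588094839957 ((390.2225341796875, 351.5032043457031), 39.65334701538086)
at [0.3879 0.3541 0.1598] rpy [-180.     -0.   -110.48] linear [ 1.00e-03 -4.00e-03  2.87e+00] spin -0.36
```

```bash
python3 -c "
from h import *
go((.3896,.3522,.045),251.1)"
```

```text
at [0.3879 0.3541 0.1598] rpy [-180.     -0.   -110.48] linear [ 0.029 -0.057  2.87 ] spin -0.32
```

View pics/wrist1.png

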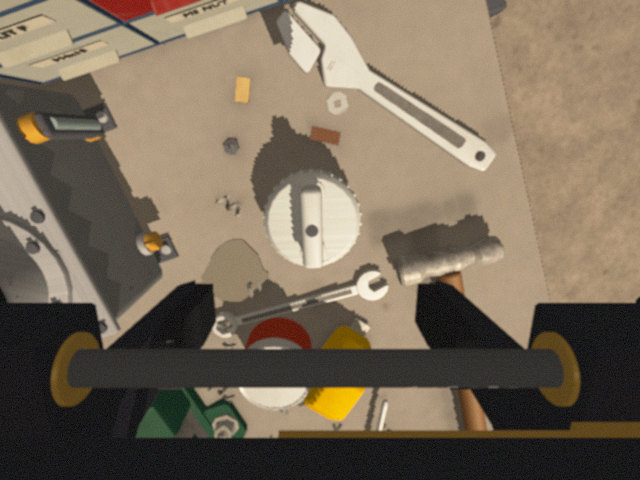

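{"name": "step_arm", "arguments": {
  "deltas": [
    {"linear":[0.03,-0.06,0.5],"spin":-0.3,"gripper":88},
    {"linear":[0.03,-0.06,1.2],"spin":-0.3,"gripper":70},
    {"linear":[0.03,-0.06,1.9],"spin":-0.3,"gripper":60},
    {"linear":[0.03,-0.06,2.5],"spin":-0.3,"gripper":50},
    {"linear":[0.03,-0.06,2.8],"spin":-0.3,"gripper":40},
    {"linear":[0.03,-0.06,2.87],"spin":-0.3,"gripper":40},
    {"linear":[0.03,-0.06,2.87],"spin":-0.3,"gripper":40}
  ]
}}

```text
clock: 3.6
ee_pos: [0.39, 0.3523, 0.0455]
eef_rot: [-180.0, 0.0, -108.9]
ft_force: [-0.6, 0.1, 0.6]
opening: 0.0419
finger_force: 0.0
```

{"name": "step_arm", "arguments": {
  "deltas": [
    {"linear":[0,0,0],"spin":0,"gripper":10},
    {"linear":[0,0,0],"spin":0,"gripper":10},
    {"linear":[0,0,0],"spin":0,"gripper":10},
    {"linear":[0,0,0],"spin":0,"gripper":10},
    {"linear":[0,0,0],"spin":0,"gripper":10},
    {"linear":[0,0,0],"spin":0,"gripper":10}
  ],
  "newtons": 50
}}

```text
clock: 4.2
ee_pos: [0.3897, 0.3522, 0.0451]
eef_rot: [-180.0, 0.0, -108.9]
ft_force: [0.7, 0.8, 0.4]
opening: 0.0102
finger_force: 0.0
```

Run:
```python
from h import *
s=manip.get_state(); print(s["opening"],s["finger_force"],s["ee_pos"])
p=camera("wrist"); save(p,"wrist2.png")
```

```text
0.01021170028840939 0.0 [0.38971162 0.3521511  0.04508453]
```

View pics/wrist2.png

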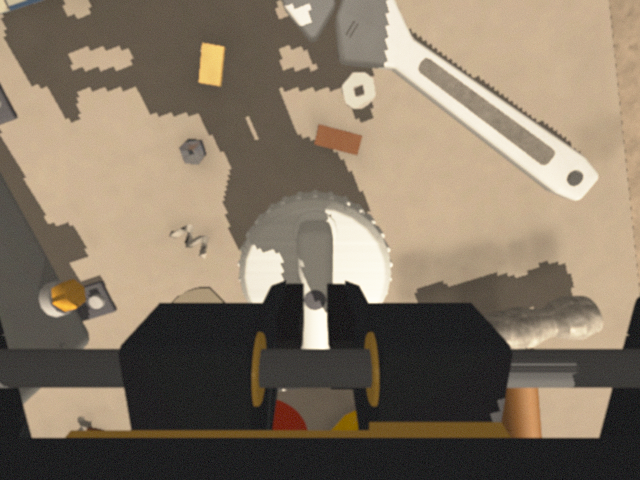

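Run:
```python
from h import *
p=camera("wrist"); w=world(p)
s=manip.get_state(); T=Ro.from_euler("xyz",s["eef_rot"],degrees=True).as_matrix()
t=(w-s["ee_pos"])@T
for r in (270,288,295,320,340): print(r,[tuple((t[r,c]*1000).round().tolist()) for c in (275,285,295,300,305,315,325,330,335,345)])
near=np.hypot(w[...,0]-.39,w[...,1]-.352)<.055
b=w[near&(w[...,2]>.062)&(w[...,2]<.072)]; print(np.median(b,0), cv2.minAreaRect((b[:,:2]*1000).astype(np.float32)))
h=w[near&(w[...,2]>.037)&(w[...,2]<.046)]; print("head",len(h),np.median(h[:,2]),cv2.minEnclosingCircle((h[:,:2]*1000).astype(np.float32)))
```

```text
270 [(4.0, -20.0, 3.0), (5.0, -15.0, 3.0), (5.0, -10.0, 3.0), (14.0, -6.0, -22.0), (15.0, -4.0, -23.0), (15.0, 0.0, -23.0), (14.0, 4.0, -21.0), (14.0, 7.0, -21.0), (4.0, 10.0, 4.0), (4.0, 15.0, 4.0)]
288 [(11.0, -16.0, -33.0), (9.0, -13.0, -29.0), (9.0, -8.0, -30.0), (10.0, -6.0, -31.0), (5.0, -4.0, -21.0), (6.0, 0.0, -22.0), (6.0, 4.0, -22.0), (9.0, 6.0, -29.0), (9.0, 8.0, -30.0), (10.0, 12.0, -31.0)]
295 [(11.0, -15.0, -41.0), (9.0, -12.0, -37.0), (9.0, -8.0, -36.0), (9.0, -6.0, -37.0), (3.0, -4.0, -22.0), (2.0, 0.0, -21.0), (3.0, 4.0, -23.0), (10.0, 6.0, -37.0), (9.0, 8.0, -36.0), (9.0, 12.0, -36.0)]
320 [(9.0, -14.0, -56.0), (9.0, -10.0, -56.0), (10.0, -7.0, -58.0), (3.0, -6.0, -45.0), (-9.0, -4.0, -23.0), (-10.0, 0.0, -22.0), (-9.0, 5.0, -23.0), (4.0, 6.0, -48.0), (9.0, 7.0, -57.0), (9.0, 10.0, -57.0)]
340 [(9.0, -13.0, -69.0), (10.0, -9.0, -70.0), (9.0, -6.0, -69.0), (-5.0, -6.0, -47.0), (-20.0, -5.0, -22.0), (-20.0, 0.0, -22.0), (-20.0, 5.0, -21.0), (7.0, 5.0, -67.0), (9.0, 6.0, -70.0), (9.0, 9.0, -70.0)]
[0.38769425 0.34222432 0.06731403] ((387.481689453125, 349.4445495605469), (57.241729736328125, 29.1260986328125), 85.92601013183594)
head 8908 0.04133368046239989 ((389.9307556152344, 351.4252624511719), 39.63339614868164)
```

{"name": "step_arm", "arguments": {
  "deltas": [
    {"linear":[0,0,0],"spin":0,"gripper":2},
    {"linear":[0,0,0],"spin":0,"gripper":2},
    {"linear":[0,0,0],"spin":0,"gripper":2}
  ],
  "newtons": 30
}}

```text
clock: 4.6
ee_pos: [0.3897, 0.3521, 0.045]
eef_rot: [180.0, -0.0, -108.9]
ft_force: [-0.5, -0.7, 0.6]
opening: 0.0024
finger_force: 0.0
```

Run:
```python
from h import *
p=camera("wrist"); w=world(p); save(p,"wrist3.png"); print(manip.grip_depth)
s=manip.get_state(); T=Ro.from_euler("xyz",s["eef_rot"],degrees=True).as_matrix()
t=(w-s["ee_pos"])@T
for r in range(262,300,4): print(r,[tuple((t[r,c]*1000).round().tolist()) for c in (285,295,303,309,315,321,327,335,345)])
# finger points: tool z deepest with x 5..12, |y|<25
for n in("scene","top"):
    q=world(camera(n)); q=(q.reshape(-1,3)-s["ee_pos"])@T; k=q[(abs(q[:,0])<11)&(abs(q[:,1])>2)&(abs(q[:,1])<45)&(q[:,2]<0)&(q[:,2]>-80)]; print(n,len(k),np.histogram(k[:,2]*1000,np.arange(-80,5,5)))
i=p["color"][230:350,230:400,::-1]; cv2.imwrite("pics/w3c.png",cv2.resize(i,None,fx=4,fy=4,interpolation=2))
```

```text
0.0187
262 [(8.0, -15.0, 4.0), (9.0, -10.0, 4.0), (18.0, -5.0, -23.0), (18.0, -3.0, -23.0), (18.0, 0.0, -23.0), (18.0, 3.0, -23.0), (18.0, 5.0, -22.0), (9.0, 10.0, 3.0), (9.0, 15.0, 3.0)]
266 [(7.0, -15.0, 3.0), (7.0, -10.0, 3.0), (16.0, -5.0, -23.0), (16.0, -3.0, -23.0), (16.0, 0.0, -22.0), (16.0, 3.0, -23.0), (16.0, 5.0, -22.0), (7.0, 10.0, 4.0), (7.0, 15.0, 3.0)]
270 [(4.0, -15.0, 4.0), (5.0, -10.0, 2.0), (14.0, -5.0, -22.0), (14.0, -3.0, -22.0), (14.0, 0.0, -22.0), (15.0, 3.0, -23.0), (14.0, 5.0, -22.0), (5.0, 10.0, 3.0), (4.0, 15.0, 5.0)]
274 [(2.0, -15.0, 4.0), (2.0, -10.0, 4.0), (12.0, -5.0, -22.0), (13.0, -3.0, -23.0), (13.0, 0.0, -23.0), (12.0, 3.0, -22.0), (12.0, 5.0, -21.0), (2.0, 10.0, 4.0), (3.0, 15.0, 2.0)]
278 [(0.0, -15.0, 3.0), (-0.0, -10.0, 5.0), (11.0, -5.0, -23.0), (10.0, -3.0, -21.0), (11.0, 0.0, -23.0), (11.0, 3.0, -23.0), (11.0, 5.0, -22.0), (0.0, 10.0, 3.0), (-0.0, 15.0, 4.0)]
282 [(-2.0, -15.0, 4.0), (-2.0, -10.0, 4.0), (8.0, -5.0, -22.0), (9.0, -3.0, -23.0), (9.0, 0.0, -23.0), (9.0, 3.0, -22.0), (9.0, 5.0, -22.0), (11.0, 8.0, -27.0), (-2.0, 15.0, 4.0)]
286 [
[... 367 characters left out ...]
294 [(11.0, -12.0, -39.0), (9.0, -8.0, -36.0), (9.0, -5.0, -34.0), (9.0, -2.0, -35.0), (4.0, 0.0, -23.0), (9.0, 2.0, -35.0), (9.0, 5.0, -36.0), (9.0, 8.0, -35.0), (11.0, 12.0, -39.0)]
298 [(10.0, -12.0, -41.0), (9.0, -8.0, -39.0), (10.0, -5.0, -40.0), (9.0, -2.0, -39.0), (1.0, 0.0, -22.0), (9.0, 2.0, -39.0), (9.0, 5.0, -40.0), (9.0, 8.0, -39.0), (10.0, 12.0, -42.0)]
scene 0 (array([0, 0, 0, 0, 0, 0, 0, 0, 0, 0, 0, 0, 0, 0, 0, 0]), array([-80, -75, -70, -65, -60, -55, -50, -45, -40, -35, -30, -25, -20,
       -15, -10,  -5,   0]))
top 0 (array([0, 0, 0, 0, 0, 0, 0, 0, 0, 0, 0, 0, 0, 0, 0, 0]), array([-80, -75, -70, -65, -60, -55, -50, -45, -40, -35, -30, -25, -20,
       -15, -10,  -5,   0]))
```

View pics/w3c.png

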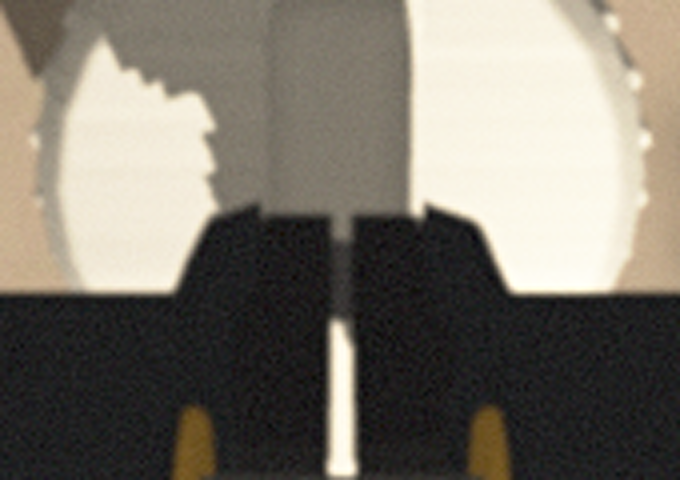

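The fingertips show (and feel, closing with no force) about 26 mm behind the stated TCP, just above the bar. I'll open, go 23 mm lower, and grip.

{"name": "step_arm", "arguments": {
  "deltas": [
    {"linear":[0,0,0],"spin":0,"gripper":42},
    {"linear":[0,0,0],"spin":0,"gripper":42},
    {"linear":[0,0,0],"spin":0,"gripper":42},
    {"linear":[0,0,0.2],"spin":0,"gripper":42},
    {"linear":[0,0,0.4],"spin":0,"gripper":42},
    {"linear":[0,0,0.5],"spin":0,"gripper":42},
    {"linear":[0,0,0.5],"spin":0,"gripper":42}
  ]
}}

```text
clock: 5.45
ee_pos: [0.3893, 0.3519, 0.0241]
eef_rot: [179.9, -0.1, -108.9]
ft_force: [-0.5, 0.5, 0.5]
opening: 0.042
finger_force: 0.0
```

{"name": "step_arm", "arguments": {
  "deltas": [
    {"linear":[0,0,0.05],"spin":0,"gripper":42},
    {"linear":[0,0,0.075],"spin":0,"gripper":12},
    {"linear":[0,0,0.075],"spin":0,"gripper":12},
    {"linear":[0,0,0.075],"spin":0,"gripper":12},
    {"linear":[0,0,0.075],"spin":0,"gripper":12},
    {"linear":[0,0,0.075],"spin":0,"gripper":12},
    {"linear":[0,0,0.075],"spin":0,"gripper":12}
  ],
  "newtons": 50
}}

```text
clock: 6.15
ee_pos: [0.3898, 0.3522, 0.0222]
eef_rot: [-180.0, 0.0, -108.9]
ft_force: [0.0, 0.1, 0.9]
opening: 0.0154
finger_force: 50.0
```

{"name": "step_arm", "arguments": {
  "deltas": [
    {"linear":[0,0,-0.15],"spin":0,"gripper":12},
    {"linear":[0,0,-0.6],"spin":0,"gripper":12},
    {"linear":[0,0,-1.4],"spin":0,"gripper":12},
    {"linear":[0,0,-2.3],"spin":0,"gripper":12},
    {"linear":[0,0,-3.2],"spin":0,"gripper":12},
    {"linear":[0,0,-3.9],"spin":0,"gripper":12},
    {"linear":[0,0,-4.3],"spin":0,"gripper":12},
    {"linear":[0,0,-4.45],"spin":0,"gripper":12}
  ]
}}

```text
clock: 6.95
ee_pos: [0.3899, 0.3523, 0.2017]
eef_rot: [-179.9, 0.1, -108.9]
ft_force: [0.0, -1.0, -2.4]
opening: 0.0153
finger_force: 50.0
```

{"name": "step_arm", "arguments": {
  "deltas": [
    {"linear":[0,-0.2,0],"spin":0.5,"gripper":12},
    {"linear":[-0.1,-0.6,0],"spin":1.5,"gripper":12},
    {"linear":[-0.2,-1.2,0],"spin":2.8,"gripper":12},
    {"linear":[-0.2,-1.9,0],"spin":4.2,"gripper":12},
    {"linear":[-0.3,-2.6,0],"spin":5.6,"gripper":12},
    {"linear":[-0.4,-3.3,0],"spin":7.0,"gripper":12},
    {"linear":[-0.4,-3.9,0],"spin":8.4,"gripper":12},
    {"linear":[-0.5,-4.5,0],"spin":9.8,"gripper":12}
  ]
}}

```text
clock: 7.75
ee_pos: [0.567, 0.312, 0.1987]
eef_rot: [180.0, -0.1, -158.2]
ft_force: [-0.7, -0.0, -2.1]
opening: 0.0156
finger_force: 50.0
```

```bash
python3 -c "
from h import *
print(manip.get_state()['opening'],manip.get_state()['joints'],manip.get_state()['clock']);go((.672,.286,.2),168.5)"
```

```text
0.015624188417355142 [ 1.84727352e+01  3.44898746e+01  6.31559263e+01 -3.96613632e-03
  8.24971848e+01 -9.33172408e+01] 7.75
at [0.567  0.312  0.1987] rpy [ 1.8000e+02 -1.4000e-01 -1.5821e+02] linear [-2.196 -1.578 -0.037] spin 6.66
```

{"name": "step_arm", "arguments": {
  "deltas": [
    {"linear":[-0.3,-0.2,0],"spin":1.2,"gripper":12},
    {"linear":[-0.8,-0.5,0],"spin":2.5,"gripper":12},
    {"linear":[-1.3,-0.9,0],"spin":3.8,"gripper":12},
    {"linear":[-1.7,-1.2,0],"spin":5.0,"gripper":12},
    {"linear":[-2.0,-1.4,0],"spin":6.0,"gripper":12},
    {"linear":[-2.15,-1.5,0],"spin":6.5,"gripper":12},
    {"linear":[-2.2,-1.55,0],"spin":6.65,"gripper":12},
    {"linear":[-2.2,-1.55,0],"spin":6.65,"gripper":12}
  ]
}}

```text
clock: 8.55
ee_pos: [0.6712, 0.2883, 0.1989]
eef_rot: [-180.0, -0.1, 168.9]
ft_force: [0.2, 0.5, -2.7]
opening: 0.0159
finger_force: 50.0
```

```bash
cat > n.py <<'E'
from h import *
p=camera("wrist"); save(p,"neck1.png"); W=world(p); w=W.reshape(-1,3); 
s=manip.get_state(); print(s["clock"],np.round(s["joints"],1)); go((.585,.302,.2),168.5)
k=~np.isnan(w[:,0])&(np.hypot(w[:,0]-.585,w[:,1]-.302)<.05)&(w[:,2]>.138)&(w[:,2]<.148)
q=w[k]; (cx,cy),r=cv2.minEnclosingCircle((q[:,:2]*1000).astype(np.float32)); print("rim",len(q),q[:,2].mean(),cx,cy,r)
a=np.degrees(np.arctan2(q[:,1]-cy/1000,q[:,0]-cx/1000)); rr=np.hypot(q[:,0]-cx/1000,q[:,1]-cy/1000)
m=(rr>.0245)&(rr<.029); print("rim pts by angle r24.5-29 (slots empty):"); print(dict(zip(range(-180,180,6),np.histogram(a[m],np.arange(-180,181,6))[0].tolist())))
t=w[~np.isnan(w[:,0])&(w[:,2]>.107)&(w[:,2]<.1145)]; print("tank",cv2.minAreaRect((t[:,:2]*1000).astype(np.float32)))
T=Ro.from_euler("xyz",s["eef_rot"],degrees=True).as_matrix(); t=(w-s["ee_pos"])@T
b=t[(abs(t[:,2]+.0453)<.003)|(abs(t[:,2]+.0193)<.004)]; b=b[np.hypot(b[:,0],b[:,1])<.05]
h=b[abs(b[:,2]+.0193)<.004]; print("held head",len(h),np.median(h[:,2]),cv2.minEnclosingCircle((h[:,:2]*1000).astype(np.float32)))
E
python3 n.py
```

```text
8.6 [ 14.1  47.4  40.8   0.   91.9 -64.8]
at [0.671  0.2885 0.1993] rpy [-1.7997e+02 -7.0000e-02  1.6891e+02] linear [ 2.174 -0.082 -0.014] spin 0.08
rim 5437 0.14292074135199748 585.532470703125 302.6933288574219 34.20137023925781
rim pts by angle r24.5-29 (slots empty):
{-180: 0, -174: 0, -168: 36, -162: 42, -156: 45, -150: 44, -144: 42, -138: 43, -132: 39, -126: 40, -120: 40, -114: 42, -108: 40, -102: 40, -96: 40, -90: 37, -84: 38, -78: 37, -72: 37, -66: 38, -60: 37, -54: 36, -48: 38, -42: 36, -36: 6, -30: 0, -24: 0, -18: 0, -12: 0, -6: 0, 0: 0, 6: 0, 12: 33, 18: 37, 24: 36, 30: 36, 36: 37, 42: 37, 48: 39, 54: 37, 60: 37, 66: 39, 72: 41, 78: 37, 84: 39, 90: 40, 96: 41, 102: 40, 108: 43, 114: 41, 120: 45, 126: 41, 132: 42, 138: 44, 144: 5, 150: 0, 156: 0, 162: 0, 168: 0, 174: 0}
tank ((580.6543579101562, 225.9620361328125), (269.8626403808594, 170.6326446533203), 88.62120819091797)
held head 8618 -0.018769844178561524 ((1.033286452293396, -0.7714333534240723), 39.18479919433594)
```

View pics/neck1.png

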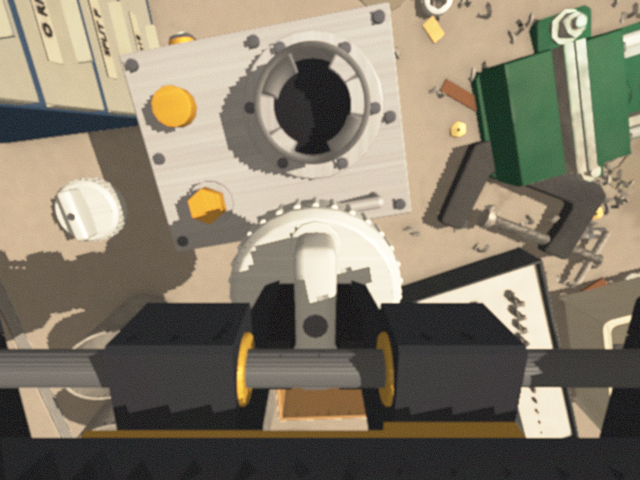

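```bash
python3 -c "
from h import *
go((.5864,.3028,.195),168.5)"
```

```text
at [0.671  0.2885 0.1993] rpy [-1.7997e+02 -7.0000e-02  1.6891e+02] linear [ 2.144 -0.055  0.111] spin 0.08
```

{"name": "step_arm", "arguments": {
  "deltas": [
    {"linear":[0.2,0,0],"spin":0.08,"gripper":12},
    {"linear":[0.6,0,0],"spin":0.08,"gripper":12},
    {"linear":[1.2,-0.05,0],"spin":0.08,"gripper":12},
    {"linear":[1.7,-0.05,0],"spin":0.08,"gripper":12},
    {"linear":[2.0,-0.05,0.05],"spin":0.08,"gripper":12},
    {"linear":[2.14,-0.05,0.1],"spin":0.08,"gripper":12},
    {"linear":[2.14,-0.05,0.1],"spin":0.08,"gripper":12},
    {"linear":[2.14,-0.05,0.1],"spin":0.08,"gripper":12}
  ]
}}

```text
clock: 9.4
ee_pos: [0.5872, 0.3029, 0.196]
eef_rot: [-180.0, 0.0, 168.5]
ft_force: [-0.3, 1.1, -1.3]
opening: 0.0159
finger_force: 50.0
```

```bash
python3 -c "
from h import *
go((.5864,.3028,.160),168.5); print(manip.get_state()['ft_force'])"
```

```text
at [0.5872 0.3029 0.196 ] rpy [-1.8000e+02  1.0000e-02  1.6846e+02] linear [ 0.02  -0.007  0.9  ] spin -0.01
[-0.2630628   1.07541093 -1.28895167]
```

{"name": "step_arm", "arguments": {
  "deltas": [
    {"linear":[0.02,0,0.2],"spin":0,"gripper":12},
    {"linear":[0.02,0,0.5],"spin":0,"gripper":12},
    {"linear":[0.02,0,0.75],"spin":0,"gripper":12},
    {"linear":[0.02,0,0.88],"spin":0,"gripper":12},
    {"linear":[0.02,0,0.9],"spin":0,"gripper":12},
    {"linear":[0.02,0,0.9],"spin":0,"gripper":12}
  ]
}}

```text
clock: 10.0
ee_pos: [0.5863, 0.3032, 0.1601]
eef_rot: [180.0, 0.0, 168.5]
ft_force: [0.5, 1.1, -1.6]
opening: 0.0157
finger_force: 50.0
```

{"name": "step_arm", "arguments": {
  "deltas": [
    {"linear":[0,0,0.05],"spin":0,"gripper":12},
    {"linear":[0,0,0.1],"spin":0,"gripper":12},
    {"linear":[0,0,0.15],"spin":0,"gripper":12},
    {"linear":[0,0,0.15],"spin":0,"gripper":12}
  ]
}}

```text
clock: 10.4
ee_pos: [0.5861, 0.3031, 0.1537]
eef_rot: [-180.0, -0.0, 168.4]
ft_force: [-0.1, -0.5, -4.0]
opening: 0.0154
finger_force: 50.0
```

{"name": "step_arm", "arguments": {
  "deltas": [
    {"linear":[0,0,0.05],"spin":0,"gripper":12},
    {"linear":[0,0,0.1],"spin":0,"gripper":12},
    {"linear":[0,0,0.14],"spin":0,"gripper":12},
    {"linear":[0,0,0.14],"spin":0,"gripper":12}
  ]
}}

```text
clock: 10.8
ee_pos: [0.5863, 0.3032, 0.1487]
eef_rot: [180.0, 0.0, 168.5]
ft_force: [-1.7, -0.3, 2.2]
opening: 0.0159
finger_force: 50.0
```

{"name": "step_arm", "arguments": {
  "deltas": [
    {"linear":[0,0,0.05],"spin":0,"gripper":12},
    {"linear":[0,0,0.1],"spin":0,"gripper":12},
    {"linear":[0,0,0.14],"spin":0,"gripper":12},
    {"linear":[0,0,0.14],"spin":0,"gripper":12},
    {"linear":[0,0,0.14],"spin":0,"gripper":12}
  ],
  "newtons": 60
}}

```text
clock: 11.3
ee_pos: [0.5863, 0.3032, 0.1433]
eef_rot: [180.0, 0.0, 168.5]
ft_force: [-1.8, -0.5, 5.7]
opening: 0.0158
finger_force: 60.0
```

```bash
python3 -c "
from h import *
import json
go((.5864,.3028,.1428),88.5)
s=manip.get_state(); print(s['ft_force'],s['joints'])"
```

```text
at [0.5863 0.3032 0.1433] rpy [1.7998e+02 4.0000e-02 1.6845e+02] linear [-0.004 -0.01   0.013] spin 15.99
[-1.77286479 -0.50883528  5.72267671] [ 1.72000490e+01  3.82678074e+01  6.50926266e+01 -2.04312275e-03
  7.65905945e+01 -6.12524373e+01]
```

{"name": "step_arm", "arguments": {
  "deltas": [
    {"linear":[0,0,0.01],"spin":0.3,"gripper":12},
    {"linear":[0,0,0.01],"spin":0.8,"gripper":12},
    {"linear":[0,0,0.01],"spin":1.5,"gripper":12},
    {"linear":[0,0,0.01],"spin":2.2,"gripper":12},
    {"linear":[0,0,0.01],"spin":3.0,"gripper":12},
    {"linear":[0.01,0,0.01],"spin":3.7,"gripper":12},
    {"linear":[0.01,-0.01,0.01],"spin":4.0,"gripper":12},
    {"linear":[0.01,-0.01,0.01],"spin":4.0,"gripper":12}
  ]
}}

```text
clock: 12.1
ee_pos: [0.5863, 0.3032, 0.1432]
eef_rot: [179.9, 0.1, 148.4]
ft_force: [0.2, 0.4, 6.1]
opening: 0.0154
finger_force: 60.0
```

```bash
python3 -c "
from h import *
go((.5856,.3024,.1428),88.5)
s=manip.get_state(); print(s['ft_force'],s['moment'])
p=camera('wrist'); W=world(p).reshape(-1,3); T=Ro.from_euler('xyz',s['eef_rot'],degrees=True).as_matrix(); t=(W-s['ee_pos'])@T
b=t[(abs(t[:,2]+.0453)<.0025)&(abs(t[:,1])<.02)&(t[:,0]>-.005)&(t[:,0]<.05)]; print('bar',len(b),[ (round(1000*x),(1000*np.median(b[abs(b[:,0]-x)<.002,1])).round(2)) for x in (.012,.016,.02,.024,.028)])
"
```

```text
at [0.5863 0.3032 0.1432] rpy [1.7988e+02 8.0000e-02 1.4842e+02] linear [ 0.005 -0.027  0.01 ] spin 11.98
[0.15055879 0.36205133 6.14890776] [ 0.13322778 -0.04320168  0.07864176]
bar 4019 [(12, np.float64(-0.6)), (16, np.float64(-0.59)), (20, np.float64(-0.59)), (24, np.float64(-0.58)), (28, np.float64(-0.22))]
```

{"name": "step_arm", "arguments": {
  "deltas": [
    {"linear":[0,-0.005,0.01],"spin":0.5,"gripper":12},
    {"linear":[0,-0.01,0.01],"spin":1.4,"gripper":12},
    {"linear":[0,-0.01,0.01],"spin":2.4,"gripper":12},
    {"linear":[0,-0.015,0.01],"spin":3.4,"gripper":12},
    {"linear":[0.005,-0.015,0.01],"spin":4.4,"gripper":12},
    {"linear":[0.005,-0.02,0.01],"spin":5.4,"gripper":12},
    {"linear":[0.005,-0.02,0.01],"spin":6.2,"gripper":12},
    {"linear":[0.005,-0.02,0.01],"spin":6.4,"gripper":12}
  ]
}}

```text
clock: 12.95
ee_pos: [0.5856, 0.3025, 0.1428]
eef_rot: [179.9, 0.0, 116.3]
ft_force: [0.4, -0.1, 5.4]
opening: 0.0154
finger_force: 60.0
```

{"name": "step_arm", "arguments": {
  "deltas": [
    {"linear":[0,0,0],"spin":0.5,"gripper":12},
    {"linear":[0,0,0],"spin":1.4,"gripper":12},
    {"linear":[0,0,0],"spin":2.4,"gripper":12},
    {"linear":[0,0,0],"spin":3.4,"gripper":12},
    {"linear":[0,0,0],"spin":4.4,"gripper":12},
    {"linear":[0,0,0],"spin":5.2,"gripper":12},
    {"linear":[0,0,0],"spin":5.7,"gripper":12},
    {"linear":[0,0,0],"spin":5.7,"gripper":12}
  ]
}}

```text
clock: 13.75
ee_pos: [0.5856, 0.3025, 0.1428]
eef_rot: [179.9, -0.0, 87.9]
ft_force: [0.1, 0.3, 6.8]
opening: 0.0154
finger_force: 60.0
```

```bash
cat > b.py <<'E'
from h import *
go((.5856,.3024,.1428),88.5)
s=manip.get_state(); print(s['clock'],s['ft_force'],s['moment'])
p=camera('wrist'); W=world(p).reshape(-1,3); T=Ro.from_euler('xyz',s['eef_rot'],degrees=True).as_matrix(); t=(W-s['ee_pos'])@T
b=t[(abs(t[:,2]+.0453)<.0025)&(abs(t[:,1])<.02)&(t[:,0]>-.005)&(t[:,0]<.05)]; print('bar',len(b),[ (round(1000*x),(1000*np.median(b[abs(b[:,0]-x)<.002,1])).round(2)) for x in (.012,.016,.02,.024,.028)])
E
python3 b.py
```

```text
at [0.5856 0.3025 0.1428] rpy [ 1.7989e+02 -4.0000e-02  8.7890e+01] linear [-0.003 -0.001 -0.   ] spin -0.12
13.75 [0.08236    0.2917332  6.79792542] [-0.04482105  0.0898634   0.07635456]
bar 3980 [(12, np.float64(-0.15)), (16, np.float64(-0.52)), (20, np.float64(-0.52)), (24, np.float64(-0.51)), (28, np.float64(-0.33))]
```

Turned 80.6°, in the pocket range. Now on gently to the stop (up to 87°, watching the moment).

{"name": "step_arm", "arguments": {
  "deltas": [
    {"linear":[0,0,0],"spin":0.3,"gripper":12},
    {"linear":[0,0,0],"spin":0.6,"gripper":12},
    {"linear":[0,0,0],"spin":0.8,"gripper":12},
    {"linear":[0,0,0],"spin":0.8,"gripper":12}
  ]
}}

```text
clock: 14.2
ee_pos: [0.5856, 0.3025, 0.1428]
eef_rot: [179.9, -0.0, 84.0]
ft_force: [-0.1, 0.4, 5.9]
opening: 0.0156
finger_force: 60.0
```

```bash
python3 b.py
```

```text
at [0.5856 0.3025 0.1428] rpy [ 1.799e+02 -5.000e-02  8.395e+01] linear [-0.003  0.001  0.   ] spin -0.91
14.2 [-0.08682202  0.42715594  5.93014595] [-0.02799881  0.1411276   0.24466493]
bar 3987 [(12, np.float64(-0.14)), (16, np.float64(-0.5)), (20, np.float64(-0.5)), (24, np.float64(-0.5)), (28, np.float64(-0.49))]
```

{"name": "step_arm", "arguments": {
  "deltas": [
    {"linear":[0,0,0],"spin":0.15,"gripper":12},
    {"linear":[0,0,0],"spin":0.3,"gripper":12},
    {"linear":[0,0,0],"spin":0.3,"gripper":12}
  ]
}}

```text
clock: 14.55
ee_pos: [0.5856, 0.3025, 0.1428]
eef_rot: [179.9, -0.0, 82.5]
ft_force: [-0.1, -1.1, 6.5]
opening: 0.0155
finger_force: 60.2
```

```bash
python3 b.py
```

```text
at [0.5856 0.3025 0.1428] rpy [ 1.7989e+02 -4.0000e-02  8.2490e+01] linear [-0.003  0.001 -0.001] spin -1.2
14.55 [-0.07128042 -1.07572548  6.48532298] [-0.10768982  0.13809166  0.53393354]
bar 3996 [(12, np.float64(-0.54)), (16, np.float64(-0.54)), (20, np.float64(-0.53)), (24, np.float64(-0.89)), (28, np.float64(-0.88))]
```

At the stop (the moment is building up). Back off 2°, ease up 4 mm into the pocket, and release.

{"name": "step_arm", "arguments": {
  "deltas": [
    {"linear":[0,0,0],"spin":-0.2,"gripper":12},
    {"linear":[0,0,0],"spin":-0.4,"gripper":12},
    {"linear":[0,0,-0.03],"spin":-0.4,"gripper":12},
    {"linear":[0,0,-0.07],"spin":-0.4,"gripper":12},
    {"linear":[0,0,-0.1],"spin":-0.4,"gripper":12},
    {"linear":[0,0,-0.1],"spin":-0.4,"gripper":12}
  ]
}}

```text
clock: 15.2
ee_pos: [0.5854, 0.3024, 0.1463]
eef_rot: [179.9, -0.0, 84.4]
ft_force: [3.6, 1.8, 3.9]
opening: 0.0151
finger_force: 60.0
```

{"name": "step_arm", "arguments": {
  "deltas": [
    {"linear":[0,0,0],"spin":0,"gripper":45},
    {"linear":[0,0,0],"spin":0,"gripper":45},
    {"linear":[0,0,0],"spin":0,"gripper":45},
    {"linear":[0,0,0],"spin":0,"gripper":45},
    {"linear":[0,0,0],"spin":0,"gripper":45}
  ]
}}

```text
clock: 15.7
ee_pos: [0.585, 0.3022, 0.1458]
eef_rot: [-180.0, 0.0, 84.5]
ft_force: [-0.6, 0.8, 0.3]
opening: 0.0451
finger_force: 0.0
```

{"name": "step_arm", "arguments": {
  "deltas": [
    {"linear":[0,0,-0.2],"spin":0,"gripper":45},
    {"linear":[0,0,-0.6],"spin":0,"gripper":45},
    {"linear":[0,0,-1.1],"spin":0,"gripper":45},
    {"linear":[0,0,-1.8],"spin":0,"gripper":45},
    {"linear":[0,0,-2.3],"spin":0,"gripper":45},
    {"linear":[0,0,-2.5],"spin":0,"gripper":45},
    {"linear":[0,0,-2.5],"spin":0,"gripper":45}
  ]
}}

```text
clock: 16.4
ee_pos: [0.5853, 0.3024, 0.247]
eef_rot: [179.9, -0.0, 84.5]
ft_force: [0.1, 0.0, 0.0]
opening: 0.0453
finger_force: 0.0
```

Run:
```python
from h import *
s=manip.get_state(); print(s["clock"])
p=camera("wrist"); save(p,"fin.png"); w=world(p).reshape(-1,3); w=w[np.hypot(w[:,0]-.586,w[:,1]-.303)<.05]
for n,z in (("head",.167),("bar",.193)):
    q=w[abs(w[:,2]-z)<.005]; print(n,len(q),np.median(q[:,2]),cv2.minAreaRect((q[:,:2]*1000).astype(np.float32)))
q=w[abs(w[:,2]-.167)<.006]; A=np.c_[q[:,:2]-[.586,.303],np.ones(len(q))]; print("tilt",np.linalg.lstsq(A,q[:,2],rcond=None)[0])
```

```text
16.4
head 6890 0.16701749321819181 ((585.1827392578125, 303.0436096191406), (77.66650390625, 78.92338562011719), 82.67461395263672)
bar 2155 0.19278290755488856 ((584.9344482421875, 302.7806396484375), (61.27239227294922, 15.991354942321777), 84.14493560791016)
tilt [ 1.44813421e-04 -9.71225180e-03  1.66813319e-01]
```

View pics/fin.png

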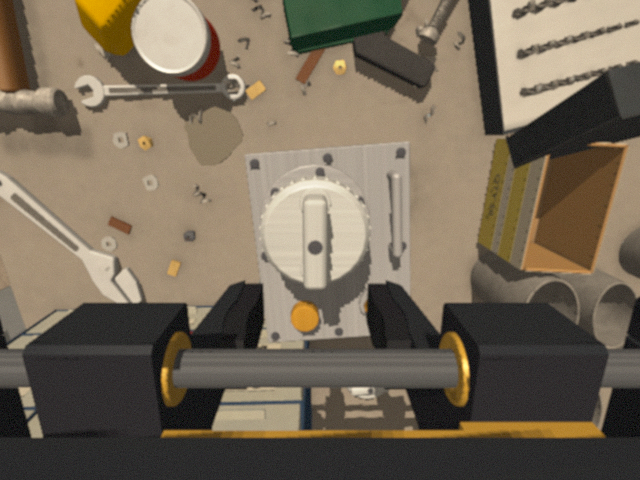

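The picture shows the cap seated on the neck at (315,235) with its bar along the tank's long side. The head top is at 167.0 mm, so the origin is 17.5 mm below the rim, which is the locked height. The bystanders have not moved.

```bash
python3 -c "
from cell import order
print(order.close_job())"
```

```text
the job is handed in; nothing more can be done
None
```

The filler cap is locked on the tank's neck: it was turned to the stop, it sprang up to 17.5 mm below the rim, the gripper is clear, and the job was handed in at about 16.5 s.

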